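# Set the seam press lever to its third notch and switch the press on

### The job

On the grey control box, push the slide lever along its slot, away from the slot's right-hand home end, click by click, until it sits in the third of the five marked notches (home has no mark and does not count), without running it on past the third. Then push the black toggle switch fully over to its far side to switch the press on, and draw back. Only push with the fingertips: the lever's cap must not be pulled up off its stem, and the loose things lying about must stay where they are.

Things in the scene. Friction and masses are not known exactly. Their poses are not given: they have to be found in the camera images.
- control_box: grey control box fixed to the bench, 180 mm (x) by 260 mm (y) by 70 mm high, its flat top the panel; origin at the centre of its underside, z up. Box x points away from the robot, box y along the lever slot from its home end (right) to the toggle's side (left); it may stand turned by up to 0.3 rad either way
- slot_home (a point): point on the panel under the lever when it is at home: box x = -25 mm, y = -90 mm, 70 mm above the bench; axes as the box's. The slot runs from here along box +y. Short dark ticks on both sides of it mark the five notches, 15 to 75 mm from here; home has no tick. The panel reaches 40 mm beyond home (box -y) and is bare there
- setlever (a joint): lever travel along box +y, m: 0 home end stop, then notches at 0.015, 0.030, 0.045 (third), 0.060, 0.075 (end stop). Home holds like a notch. Starts at home, at the first notch or between. Spring detents: some 5 to 7 N push it out of a notch, the resistance falls away half way (7.5 mm on), then it snaps forward by itself into the next notch and stays
- cap_mid (a point): middle of the lever's aluminium cap, an upright flat block 26 mm (box x) by 12 mm (box y), from 4 to 40 mm above the panel; this point lies 22 mm above the panel when the cap is down; axes parallel to the box's
- levercap (a joint): how far the cap is pulled up on its stem in m, 0 = down; it slides up if dragged upward with more than about 6 N and must stay below 0.006
- toggle (a joint): angle of the black bat toggle switch in rad about box y: 0 = off, leaning 0.45 rad towards the robot (box -x); 0.9 = fully on, leaning 0.45 rad away (box +x). It starts off, at 0 to 0.12, and stays where it is left; about 1.5 N at its tip moves it
- toggle_tip (a point): near the tip of the black toggle bat, on its axis, 37 mm from its pivot. The bat is 43 mm long and 11 mm thick; the pivot lies at box x = 0, y = 80 mm, 5 mm above the panel, in a 26 mm wide, 6 mm high round collar
- ball_center (a point): centre of the white limited-overs ball, 72 mm across, loose on a fixed grey ring rest 12 mm high, left (+y) of the control box
- core_center (a point): centre of the grey nylon ball core, 60 mm across, loose on a fixed grey ring rest 12 mm high, right (-y) of the control box
- die_cup: loose polished steel die cup, 84 mm across, 40 mm high, right of the control box; origin at the centre of its underside
- caliper: loose stainless caliper, about 200 mm long, 55 mm wide over its jaws and 10 mm thick, lying on the bench between the robot and the control box; origin on the underside near its sliding head
- spacer: loose round steel spacer, 42 mm across, 12 mm high, hollowed on top, lying on the panel of the control box behind (+x of) the lever slot; origin at the centre of its underside
- wrench: loose double-ended steel wrench, 195 mm long, 30 mm wide, 8 mm thick, on the bench at the right; origin under its middle

How it is judged:
By the outcome, as a careful person would: the job done as asked, in the order asked, and still so for the second after the job is handed in, with the robot touching nothing.
It also fails if it takes over 58 s, if anything falls off the work surface, if the arm or the gripper's body presses on something with over 40 N, if the wrist force passes 120 N, or if a joint passes its speed limit or range.

### The arm

A 6-joint arm with a two-finger parallel gripper is mounted at the origin on the work surface. World frame = base frame: x ahead of the robot, y to its left, z up, the work surface at z = 0. Lengths are in m, angles in rad, forces in N, time in s.
With the tool pointing down it reaches from about 0.375 to 0.975 m from the base axis. Payload 3.8 kg.
Tool frame: the origin (TCP) lies at the very end of the fingers, on their centre line; the grasp point (between the pads) lies 19 mm behind it; z points along the fingers, y is the direction in which the jaws open and shut (so a half turn about z gives the same grasp; the last joint's range is limited). The gripper opens to 88 mm and grips with 3 to 60 N. Pads are 18 mm wide; open, the fingers measure 123 mm over their backs; the gripper's body (75 mm by 187 mm) begins 45 mm behind the grasp point.
Start: joints at [-1.148, 0.264, 1.604, -0, 1.274, -0.037], TCP at [0.3, -0.605, 0.239] pointing down, gripper open.
Joint ranges: [-2.63, 2.63], [-0.94, 2.18], [0.31, 2.57], [-1.31, 4.45], [0, 2.66], [-2.55, 2.55]. Speed limits (rad/s): [2.57, 2.57, 3.14, 3.14, 3.14, 3.14].

### API

Orientations are given as a rotation vector (axis times angle).
In Python, from bench import arm, cams gives the robot as it stands. The module is installed in compiled form; this text tells all that it offers.
- The arm moves only by the shell command python3 -m handwheel 'ROWS' [FORCE]. ROWS is JSON, a list of rows, each a list of 7 numbers: the shift along the tool's x, y, z in m, then the turn, a rotation vector about the tool's x, y, z in rad, then the opening, from 0 (shut) to 1 (fully open). In form: [[x, y, z, ax, ay, az, grip], ...]. A call has 1 to 5 rows; each row shifts and turns the commanded pose from where the row before left it, along the tool's axes as they then stand; what a row does not reach is not made up. A row lasts 1/12 s, in which the tool goes at most 41.7 mm and 7.16 degrees, less where a joint would pass 70% of its speed; a pose out of reach is approached as far as the arm can. A call is refused whole if a number of a shift passes 0.0417 or a number of a turn 0.125, either way. A call with a gripper value outside its range is refused whole. The fingers move at their own pace and stop on an object; FORCE is the grip in N (left out, the last holds). Time passes only in rows, so rows that do not move let the fingers close. It gives the time, the measured TCP pose, the force and the opening at its end, in the units of the state.
- arm.get_obs(): the state, without advancing time (a new reading comes with each control period).
- cams.camera(name): name is "side" or "top" or "wrist"; returns a dict with "pixels" (480x640x3 uint8, blue, green, red), "vfov" (degrees; the focal length in pixels is half the picture's height over the tangent of half this angle, whatever the lens; pixels are square), "cx", "cy" (the principal point, pixels), "world_from_camera" (4x4, takes a point from camera to world coordinates). Camera axes: x right, y down, z forward; pixel columns grow to the right and rows downward; lengths in m; the calibration is good to about 2 mm. A picture is of the moment at which its call begins. There is no depth.
- arm.sign_off(): hands the job in, once; it reports no verdict.
Trained networks look in a picture, given as the dict that the camera call returned (one of the last four; its "shot" number tells which), for a name from the list of things; names that differ only in an ending like _2 or _b are one class to them, and where a whole thing is asked for, a point or a joint stands for the part that bears it (a point fixed in the world has none). Each returns a list of dicts, best first, with "score" (0 to 1); they miss things now and then, are a little off and sometimes report something else, mostly with a low value. They report only what shows in the picture. A call takes as long as a camera call.
- cams.spot_in(picture, query): "box" ([left, top, width, height] in pixels, round what is visible of it).
- cams.trace(picture, query): "mask" (480x640 bool, what is visible of it) and "box" ([left, top, width, height] in pixels, round what is visible of it).
The state is a dict: "clock": time; "joints": joint angles; "dq": joint speeds; "tau": joint torques, N m; "tool_pos": TCP position; "orientation": TCP orientation; "wrist_force": force on the tool from outside, world axes, zero at the start; "torque": the same for the moment, N m; "opening": opening from 0.0 (shut) to 1.0 (fully open).
Only numpy, scipy, OpenCV 4.12 (cv2) and the standard library are available. Lean on these libraries where they do the work, as an engineer would, in place of code of your own. Each camera call takes 0.05 s, during which the arm holds its last target. There are 200 camera calls.

## Working session

There is one attempt and no reset: what is moved stays moved. The work goes in short steps, Python scripts to look and compute and a shell command to move; the robot and the scene stay as the last step left them, time stands still between calls to the robot, and variables do not carry over. Pictures are saved under pics/ and viewed, about 8 in all and at most 12, crops included, and the job is handed in when it is done.

```bash
mkdir -p pics; cat > h.py <<'E'
import numpy as np,cv2
from bench import arm,cams
def ray(p,u,v):
    f=240/np.tan(np.radians(p["vfov"])/2);T=np.array(p["world_from_camera"])
    d=T[:3,:3]@np.array([(u-p["cx"])/f,(v-p["cy"])/f,1]);return T[:3,3],d
def at_z(p,u,v,z):
    o,d=ray(p,u,v);return o+d*(z-o[2])/d[2]
def proj(p,X):
    f=240/np.tan(np.radians(p["vfov"])/2);T=np.array(p["world_from_camera"])
    c=T[:3,:3].T@(np.array(X)-T[:3,3]);return c[0]/c[2]*f+p["cx"],c[1]/c[2]*f+p["cy"]
E
python3 - <<'E'
from h import *
print(arm.get_obs())
ims=[]
for n in("top","side"):
    p=cams.camera(n);cv2.imwrite(f"pics/{n}1.png",p["pixels"])
    print(n,p["vfov"],np.round(p["world_from_camera"],3).tolist())
    for q in("control_box","cap_mid","toggle_tip","spacer","ball_center","core_center"):
        r=cams.trace(p,q)
        for d in r[:1]:
            print(q,round(d["score"],2),d["box"])
            if n=="top" and q=="control_box":
                m=d["mask"].astype(np.uint8);c=max(cv2.findContours(m,0,2)[0],key=cv2.contourArea)
                print(cv2.minAreaRect(c)); b=cv2.boxPoints(cv2.minAreaRect(c));print([np.round(at_z(p,*k,0.07),3).tolist() for k in b])
E
```

```text
{'clock': 0.0, 'joints': array([-1.14790954e+00,  2.64741437e-01,  1.60534549e+00, -2.68983646e-05,
        1.27368542e+00, -3.69161135e-02]), 'dq': array([-1.45807461e-04,  1.14614683e-03,  1.11197922e-04, -5.25486529e-04,
        3.61196124e-04,  7.49393288e-05]), 'tau': array([-1.37119652e-03, -5.02119541e+01, -3.56874633e+01,  7.28559005e-02,
        2.94594665e-02, -1.64319749e-04]), 'tool_pos': array([ 0.29924107, -0.60426978,  0.23741129]), 'orientation': array([-3.05685272e+00, -7.15436752e-01,  6.95824612e-04]), 'wrist_force': array([ 0.14011603, -0.29267052,  0.71394955]), 'torque': array([-0.0603662 ,  0.06588492, -0.0091243 ]), 'opening': 0.9967504748829462}
top 51.95430071098663 [[-0.022, -0.998, 0.051, 0.496], [-1.0, 0.022, 0.006, -0.1], [-0.007, -0.051, -0.999, 1.067], [0.0, 0.0, 0.0, 1.0]]
control_box 0.75 [178.3, 175.3, 133.7, 106.8]
((245.34451293945312, 229.79739379882812), (128.4383087158203, 88.74048614501953), 8.202354431152344)
[[0.503, 0.195, 0.07], [0.682, 0.168, 0.07], [0.638, -0.091, 0.07], [0.461, -0.062, 0.07]]
cap_mid 0.52 [486.1, 210.0, 19.8, 93.6]
toggle_tip 0.55 [195.2, 223.8, 9.0, 8.4]
spacer 0.82 [267.2, 195.1, 24.1, 22.2]
ball_center 0.93 [128.4, 193.7, 38.2, 35.7]
core_center 0.7 [317.6, 245.6, 23.1, 31.0]
side 44.82436805826787 [[-0.881, -0.294, 0.37, 0.087], [-0.473, 0.562, -0.679, 0.744], [-0.008, -0.773, -0.634, 0.91], [0.0, 0.0, 0.0, 1.0]]
control_box 0.61 [196.9, 257.4, 152.6, 133.2]
cap_mid 0.5 [308.6, 271.8, 8.1, 20.9]
toggle_tip 0.4 [249.8, 316.9, 3.1, 11.5]
spacer 0.55 [266.8, 270.4, 17.9, 14.4]
ball_center 0.86 [176.6, 364.4, 38.2, 34.6]
core_center 0.95 [329.0, 261.8, 28.8, 26.2]
```

```bash
python3 - <<'E'
import cv2,numpy as np
a=cv2.imread("pics/top1.png")[150:330,110:400];b=cv2.imread("pics/side1.png")[230:430,150:400]
cv2.imwrite("pics/c1.png",np.vstack([cv2.resize(a,(480,298)),cv2.resize(b,(375,300))[:, :].copy() if 0 else cv2.copyMakeBorder(cv2.resize(b,(375,300)),0,0,0,105,0)]))
E
```

```text
(no output)
```

View pics/c1.png

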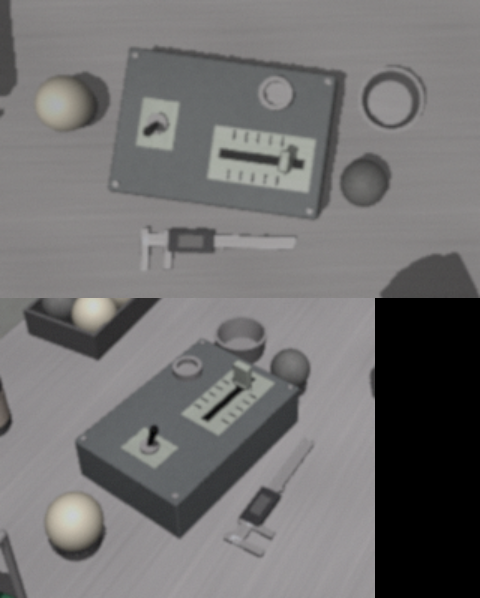

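The control box shows clearly, turned about -0.16 rad. The cap sits near the slot's right end (top picture about (284,245)), and the toggle at left leans towards the robot. The spacer lies behind the slot and the core ball just right of the box. Next I'll work out the moves.

```bash
cat >> h.py <<'E'
from scipy.spatial.transform import Rotation as R
def move_to(target,ang=None):
    o=arm.get_obs();Rt=R.from_rotvec(o["orientation"]);d=Rt.inv().apply(np.array(target)-o["tool_pos"])
    print("tcp",np.round(o["tool_pos"],4),"F",np.round(o["wrist_force"],1),"tool shift mm",np.round(d*1000,1))
    if ang is not None:
        G=R.from_matrix(np.c_[[np.cos(ang),np.sin(ang),0],[np.sin(ang),-np.cos(ang),0],[0,0,-1]])
        print("tool turn",np.round((Rt.inv()*G).as_rotvec(),4))
E
python3 - <<'E'
from h import *
t=cams.camera("top");s=cams.camera("side")
th=-0.162;C=np.array([.571,.0525,0])
A=R.from_rotvec([0,0,th])
B=lambda x,y,z:C+A.apply([x,y,z])
print("home",B(-.025,-.09,.07),"togg",B(0,.08,.075))
print("cap proj home top",proj(t,B(-.025,-.09,.092)),"side",proj(s,B(-.025,-.09,.092)))
print("tog pivot top",proj(t,B(0,.08,.075)),"tip side",proj(s,B(-.016,.08,.108)),"top",proj(t,B(-.016,.08,.108)))
for n,p in(("t",t),("s",s)):
  for x,y in((.09,.13),(-.09,.13),(-.09,-.13),(.09,-.13)):print(n,x,y,np.round(proj(p,B(x,y,.07)),1))
print("core",at_z(t,329,261,.04),"spacer box",A.inv().apply(at_z(t,279.2,206.2,.082)-C))
move_to(B(-.025,-.14,.237),np.pi/2+th)
E
```

```text
home [ 0.53181102 -0.03228929  0.07      ] togg [0.58390339 0.13145253 0.075     ]
cap proj home top (np.float64(286.6635636463853), np.float64(247.6025417238484)) side (np.float64(314.93694933758735), np.float64(277.6486600705432))
tog pivot top (np.float64(205.90567221116845), np.float64(223.9386079322848)) tip side (np.float64(255.55208717983282), np.float64(318.00455541229354)) top (np.float64(200.71561893540894), np.float64(230.6231666245501))
t 0.09 0.13 [189.  177.3]
t -0.09 0.13 [175.4 264.6]
t -0.09 -0.13 [302.4 282.6]
t 0.09 -0.13 [314.9 194.8]
s 0.09 0.13 [200.1 322.6]
s -0.09 0.13 [268.6 366.4]
s -0.09 -0.13 [351.3 287.7]
s 0.09 -0.13 [285.8 254.4]
core [ 0.50384996 -0.11635593  0.04      ] spacer box [ 0.05558012 -0.06246933  0.082     ]
tcp [ 0.2995 -0.6049  0.2387] F [ 0.2  0.6 -0.2] tool shift mm [ 433.2 -369.4    1.7]
tool turn [ 0.     0.    -0.949]
```

```bash

python3 -m handwheel '[[0.0309,-0.0264,0,0,0,0,0],[0.0309,-0.0264,0,0,0,0,0],[0.0309,-0.0264,0,0,0,0,0],[0.0309,-0.0264,0,0,0,0,0],[0.0309,-0.0264,0,0,0,0,0]]' 20
python3 -m handwheel '[[0.0309,-0.0264,0,0,0,0,0],[0.0309,-0.0264,0,0,0,0,0],[0.0309,-0.0264,0,0,0,0,0],[0.0309,-0.0264,0,0,0,0,0],[0.0309,-0.0264,0,0,0,0,0]]'
python3 -m handwheel '[[0.0309,-0.0264,0,0,0,0,0],[0.0309,-0.0264,0,0,0,0,0],[0.0309,-0.0264,0,0,0,0,0],[0.0309,-0.0264,0,0,0,0,0]]'
python3 -m handwheel '[[0,0,0,0,0,-0.12,0],[0,0,0,0,0,-0.12,0],[0,0,0,0,0,-0.12,0],[0,0,0,0,0,-0.12,0],[0,0,0,0,0,-0.12,0]]'
python3 -m handwheel '[[0,0,0,0,0,-0.12,0],[0,0,0,0,0,-0.12,0],[0,0,0,0,0,-0.11,0],[0,0,0,0,0,0,0]]'
python3 - <<'E'
from h import *
p=cams.camera("wrist");t=cams.camera("top")
cv2.imwrite("pics/w2.png",p["pixels"])
print(np.round(p["world_from_camera"],3).tolist())
for n in("cap_mid","toggle_tip","control_box"):print(n,[(round(d["score"],2),d["box"]) for d in cams.spot_in(p,n)[:2]])
th=-0.162;C=np.array([.571,.0525,0]);A=R.from_rotvec([0,0,th]);B=lambda x,y,z:C+A.apply([x,y,z])
move_to(B(-.025,-.12,.15),np.pi/2+th)
for k in range(6):print(k,proj(p,B(-.025,-.09+.015*k,.07)))
E
```

```text
clock: 1.22
tool_pos: [0.3797, -0.4164, 0.2388]
orientation: [3.059, 0.715, 0.0]
wrist_force: [0.5, -0.4, 0.7]
opening: 0.645
clock: 1.63
tool_pos: [0.4597, -0.2294, 0.2391]
orientation: [3.058, 0.715, 0.001]
wrist_force: [0.9, -0.3, 0.5]
opening: 0.269
clock: 1.97
tool_pos: [0.5237, -0.0798, 0.2392]
orientation: [3.058, 0.716, 0.001]
wrist_force: [0.6, -0.4, -0.5]
opening: 0.005
clock: 2.38
tool_pos: [0.5233, -0.0814, 0.2389]
orientation: [2.705, 1.597, 0.0]
wrist_force: [0.3, -0.1, 0.2]
opening: 0.009
clock: 2.72
tool_pos: [0.5232, -0.0817, 0.2388]
orientation: [2.39, 2.039, 0.0]
wrist_force: [0.1, 0.4, -0.1]
opening: 0.006
[[0.988, -0.149, -0.049, 0.536], [-0.157, -0.938, -0.31, -0.001], [0.0, 0.314, -0.95, 0.384], [0.0, 0.0, 0.0, 1.0]]
cap_mid [(0.79, [307.9, 139.7, 30.7, 21.2])]
toggle_tip []
control_box [(0.78, [242.8, 1.0, 221.9, 198.2])]
tcp [ 0.5232 -0.0817  0.2387] F [-0.6  1.   0.8] tool shift mm [20.2  0.5 88.7]
tool turn [ 0.      0.     -0.0009]
0 (np.float64(320.8173073096639), np.float64(162.57744507547685))
1 (np.float64(320.89445389490726), np.float64(145.49244058519713))
2 (np.float64(320.9740296094165), np.float64(127.86947729498195))
3 (np.float64(321.05615101802715), np.float64(109.68274057246063))
4 (np.float64(321.14094226482246), np.float64(90.90473727310868))
5 (np.float64(321.22853569933187), np.float64(71.5061570612474))
```

View pics/w2.png

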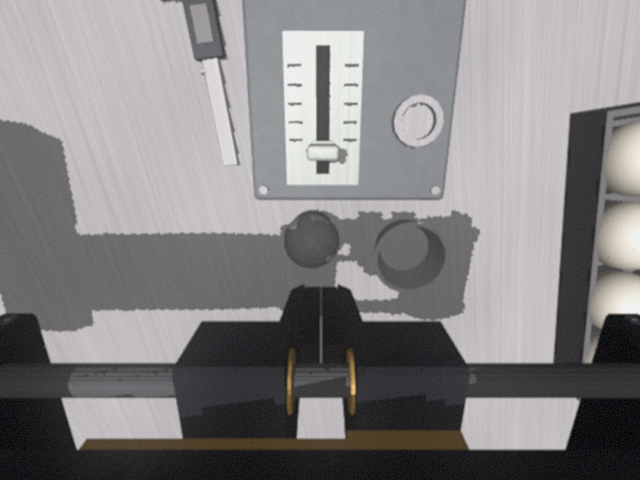

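The wrist view shows the slot vertical at u≈322, with ticks at v≈140,122,103,85,65, and the cap at about (323,150). That is roughly 5 px above my prediction, so I'll shift the box model.

```bash
cat >> h.py <<'E'
th=-0.162;A=R.from_rotvec([0,0,th]);C=np.array([.571,.0525,0])+A.apply([.0013,.0048,0])
B=lambda x,y,z:C+A.apply([x,y,z])
toB=lambda X:A.inv().apply(np.array(X)-C)
def cap_est(p):
    for d in cams.trace(p,"cap_mid")[:1]:
        x,y,w,h=d["box"];print("cap",round(d["score"],2),d["box"])
        from scipy.optimize import brentq
        def lo(q):
            v=[proj(p,B(-.025+i*.013,-.09+q+j*.006,.07+k))[1] for i in(-1,1) for j in(-1,1) for k in(.004,.04)];return min(v),max(v)
        print("q from far edge, near edge mm",[round(1000*brentq(lambda q:lo(q)[i]-e,-.03,.11),1) for i,e in((0,y),(1,y+h))])
E
python3 - <<'E'
from h import *
p=cams.camera("wrist");cap_est(p)
for k in range(1,6):print(np.round(proj(p,B(-.025,-.09+.015*k,.07)),1))
move_to(B(-.025,-.117,.150),np.pi/2+th)
E
```

```text
cap 0.93 [305.6, 140.3, 30.2, 23.1]
q from far edge, near edge mm [8.8, 4.6]
[322.  139.9]
[322.  122.1]
[322.1 103.7]
[322.1  84.7]
[322.1  65.1]
tcp [ 0.5232 -0.0817  0.2388] F [0.5 0.1 1.5] tool shift mm [28.   1.8 88.8]
tool turn [ 0.0001  0.     -0.0002]
```

```bash

python3 -m handwheel '[[0.014,0.001,0.0385,0,0,0,0],[0.014,0.001,0.0385,0,0,0,0],[0,0,0.038,0,0,0,0],[0,0,0.0385,0,0,0,0],[0,0,0,0,0,0,0]]' 
python3 - <<'E'
from h import *
p=cams.camera("wrist");cv2.imwrite("pics/w3.png",p["pixels"]);cap_est(p)
o=arm.get_obs();print("tcp box",np.round(toB(o["tool_pos"])*1000,1))
for k in range(0,6):print(np.round(proj(p,B(-.025,-.09+.015*k,.07)),1))
E
```

```text
clock: 3.48
tool_pos: [0.523, -0.0532, 0.0774]
orientation: [-2.385, -2.028, 0.015]
wrist_force: [-2.1, 0.3, -0.3]
opening: 0.006
cap 0.98 [299.8, 219.5, 70.8, 64.4]
q from far edge, near edge mm [8.7, 6.3]
tcp box [ -26.2 -117.    84.2]
[333.8 247.1]
[334.3 216.7]
[334.7 184.4]
[335.2 150.1]
[335.8 113.5]
[336.3  74.4]
```

View pics/w3.png

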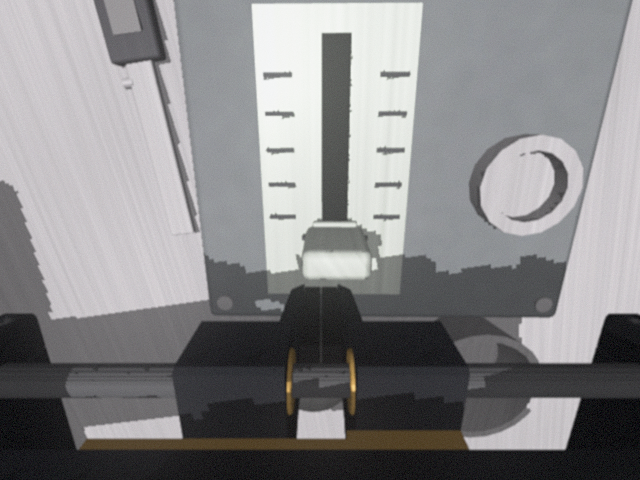

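The tick predictions match the picture (216, 184, 150, 113, 74). The cap is at q≈7.5 mm and the fingertips are about 20 mm behind it. I'll push gently, to about q=26 at first.

```bash

python3 -m handwheel '[[0.007,0,0,0,0,0,0],[0.007,0,0,0,0,0,0],[0.002,0,0,0,0,0,0],[0.002,0,0,0,0,0,0],[0.002,0,0,0,0,0,0]]' 
python3 -m handwheel '[[0.002,0,0,0,0,0,0],[0.002,0,0,0,0,0,0],[0.002,0,0,0,0,0,0],[0.002,0,0,0,0,0,0],[0,0,0,0,0,0,0]]' 
python3 -m handwheel '[[0.002,0,0,0,0,0,0],[0.002,0,0,0,0,0,0],[0.002,0,0,0,0,0,0],[0.002,0,0,0,0,0,0],[0.002,0,0,0,0,0,0]]' 
python3 - <<'E'
from h import *
p=cams.camera("wrist");cv2.imwrite("pics/w4.png",p["pixels"]);cap_est(p)
o=arm.get_obs();print("tcp box",np.round(toB(o["tool_pos"])*1000,1),o["wrist_force"])
E
```

```text
clock: 4.0
tool_pos: [0.5343, -0.0346, 0.0871]
orientation: [2.39, 2.034, 0.003]
wrist_force: [0.2, -0.1, 0.4]
opening: 0.003
clock: 4.42
tool_pos: [0.5339, -0.0276, 0.0853]
orientation: [2.391, 2.036, -0.003]
wrist_force: [-1.3, -4.2, 2.4]
opening: 0.002
clock: 4.83
tool_pos: [0.5357, -0.0163, 0.085]
orientation: [-2.393, -2.035, -0.001]
wrist_force: [-0.2, 0.5, -0.6]
opening: 0.002
cap 0.79 [288.9, 242.2, 64.4, 62.9]
q from far edge, near edge mm [33.7, 31.5]
tcp box [-25.1 -78.3  85. ] [ 0.13925143 -0.02469699  0.3323911 ]
```

```bash
python3 -c "
import cv2
cv2.imwrite('pics/w4c.png',cv2.imread('pics/w4.png')[60:340,150:520])"
```

```text
(no output)
```

View pics/w4c.png

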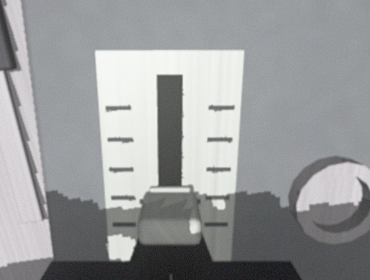

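Ticks 1 to 5 are at crop v≈224,197,169,139,107. The cap's far foot is at 187, about 5.5 mm past tick 2, so the lever is in notch 2. Now gently on to the third.

```bash

python3 -m handwheel '[[0.002,0,0,0,0,0,0],[0.002,0,0,0,0,0,0],[0.002,0,0,0,0,0,0],[0.002,0,0,0,0,0,0],[0,0,0,0,0,0,0]]' 
python3 -m handwheel '[[0.001,0,0,0,0,0,0],[0.0,0,0,0,0,0,0]]' 
python3 -m handwheel '[[0.001,0,0,0,0,0,0],[0.0,0,0,0,0,0,0]]' 
python3 -m handwheel '[[0.001,0,0,0,0,0,0],[0.0,0,0,0,0,0,0]]' 
python3 - <<'E'
from h import *
p=cams.camera("wrist");cv2.imwrite("pics/w5.png",p["pixels"]);cap_est(p)
o=arm.get_obs();print("tcp box",np.round(toB(o["tool_pos"])*1000,1),o["wrist_force"])
E
```

```text
clock: 5.35
tool_pos: [0.5368, -0.0093, 0.0851]
orientation: [2.392, 2.036, -0.001]
wrist_force: [-1.0, -3.5, 0.3]
opening: 0.003
clock: 5.52
tool_pos: [0.537, -0.0079, 0.085]
orientation: [-2.393, -2.035, 0.0]
wrist_force: [-0.6, -2.6, -0.6]
opening: 0.003
clock: 5.68
tool_pos: [0.5373, -0.0067, 0.0851]
orientation: [-2.393, -2.035, -0.0]
wrist_force: [-0.1, -1.3, -0.4]
opening: 0.006
clock: 5.85
tool_pos: [0.5376, -0.0056, 0.0852]
orientation: [-2.393, -2.035, -0.001]
wrist_force: [-0.3, -0.3, -0.6]
opening: 0.002
cap 0.95 [287.6, 248.8, 64.5, 61.0]
q from far edge, near edge mm [41.0, 40.1]
tcp box [-24.8 -67.6  85.4] [-0.07029651  0.51137258  0.48010926]
```

```bash

python3 -m handwheel '[[0.001,0,0,0,0,0,0],[0.0,0,0,0,0,0,0],[0.0,0,0,0,0,0,0]]' 
python3 - <<'E'
from h import *
p=cams.camera("wrist");cv2.imwrite("pics/w6.png",p["pixels"][60:340,150:520]);cap_est(p)
o=arm.get_obs();print("tcp box",np.round(toB(o["tool_pos"])*1000,1),o["wrist_force"])
E
```

```text
clock: 6.2
tool_pos: [0.5379, -0.0049, 0.0854]
orientation: [2.393, 2.036, 0.001]
wrist_force: [-1.0, 0.3, -0.2]
opening: 0.007
cap 0.92 [285.7, 236.6, 64.4, 61.3]
q from far edge, near edge mm [48.0, 46.2]
tcp box [-24.8 -66.9  85.3] [ 0.4342428   0.11708651 -0.36929469]
```

View pics/w6.png

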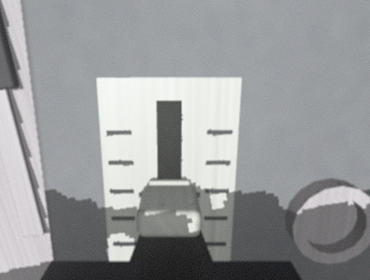

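Ticks 5 to 1 are at v≈132,162,191,218,244, with the cap's far foot at 180, about 6 mm past tick 3. So the lever is in the third notch. Backing off, lifting, and going to the near side of the toggle.

```bash

python3 -m handwheel '[[-0.008,0,0,0,0,0,0],[0,0,-0.03,0,0,0,0],[0,0,-0.035,0,0,0,0],[0,0,-0.015,0,0,0,0],[0.03,-0.006,0,0,0,0,0]]' 
python3 -m handwheel '[[0.035,-0.006,0,0,0,0,0],[0.035,-0.006,0,0,0,0,0],[0.03,-0.006,0,0,0,0,0],[0.025,-0.006,0,0,0,0,0],[0,0,0,0,0,0,0]]' 
python3 - <<'E'
from h import *
p=cams.camera("wrist");cap_est(p)
o=arm.get_obs();print("tcp box",np.round(toB(o["tool_pos"])*1000,1),o["wrist_force"])
s=cams.camera("side");t=cams.camera("top")
f=lambda im,a,b,c,d:cv2.resize(im["pixels"][a:b,c:d],(390,390))
cv2.imwrite("pics/st7.png",np.hstack([f(t,170,290,170,290),f(s,240,380,200,340)]))
for n,q in(("t",t),("s",s)):
  r=cams.trace(q,"toggle_tip")[:2];print(n,[(round(d["score"],2),d["box"]) for d in r],"exp pivot,tip",np.round(proj(q,B(0,.08,.075)),1),np.round(proj(q,B(-.015,.08,.108)),1))
move_to(B(-.055,.08,.090),np.pi/2+th)
E
```

```text
clock: 6.72
tool_pos: [0.5392, 0.0139, 0.1706]
orientation: [2.391, 2.026, 0.009]
wrist_force: [0.7, 1.3, 0.2]
opening: 0.006
clock: 7.13
tool_pos: [0.5313, 0.1483, 0.1654]
orientation: [-2.389, -2.039, -0.002]
wrist_force: [-0.0, 0.2, -0.5]
opening: 0.006
tcp box [-55.2  80.2 165.1] [ 0.04946955 -0.08671934 -0.26746927]
t [(0.52, [195.3, 220.4, 8.5, 14.0])] exp pivot,tip [203.7 223. ] [198.5 229.1]
s [(0.42, [247.9, 313.7, 5.6, 17.3])] exp pivot,tip [248.7 327.4] [252.9 318.9]
tcp [0.5317 0.1436 0.1651] F [ 0.   0.3 -0.2] tool shift mm [ 1.3 -0.2 75.1]
tool turn [-0.0001  0.0004 -0.0005]
```

View pics/st7.png

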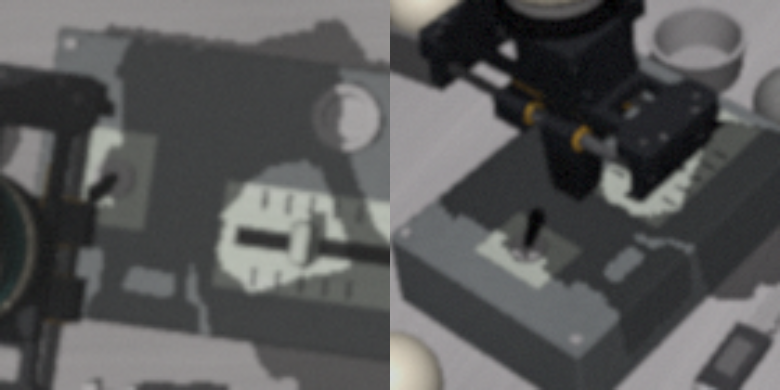

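The side view shows the toggle tip at about (253,316) px, as predicted, with the fingers on its near side. The top view shows the cap still at the third tick. Lowering now, then pushing along tool +y (box +x).

```bash

python3 -m handwheel '[[0.001,0,0.03,0,0,0,0],[0,0,0.03,0,0,0,0],[0,0,0.015,0,0,0,0],[0,0,0,0,0,0,0],[0,0,0,0,0,0,0]]' 
python3 -m handwheel '[[0,0.005,0,0,0,0,0],[0,0.005,0,0,0,0,0],[0,0.004,0,0,0,0,0],[0,0.004,0,0,0,0,0],[0,0.003,0,0,0,0,0]]' 
python3 -m handwheel '[[0,0.003,0,0,0,0,0],[0,0.003,0,0,0,0,0],[0,0.003,0,0,0,0,0],[0,0.002,0,0,0,0,0],[0,0,0,0,0,0,0]]' 
python3 - <<'E'
from h import *
o=arm.get_obs();print("tcp box",np.round(toB(o["tool_pos"])*1000,1),o["wrist_force"])
s=cams.camera("side")
cv2.imwrite("pics/s8.png",cv2.resize(s["pixels"][270:370,200:300],(500,500)))
E
```

```text
clock: 7.85
tool_pos: [0.531, 0.1447, 0.0894]
orientation: [-2.393, -2.033, 0.004]
wrist_force: [-0.6, 0.6, 0.7]
opening: 0.004
clock: 8.27
tool_pos: [0.5537, 0.1426, 0.0913]
orientation: [2.393, 2.035, 0.002]
wrist_force: [-2.3, 1.1, 3.0]
opening: 0.007
clock: 8.68
tool_pos: [0.5639, 0.1407, 0.0902]
orientation: [2.393, 2.035, 0.001]
wrist_force: [-0.5, 0.7, 1.0]
opening: 0.001
tcp box [-22.5  81.1  90.2] [-0.51468029  0.72943369  1.03565565]
```

View pics/s8.png

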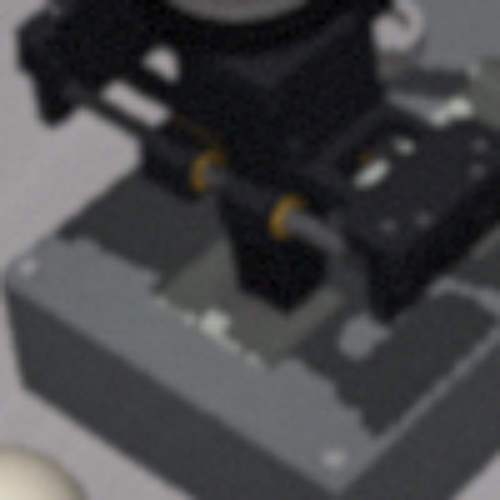

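The fingers cover the toggle, contact force is small, and TCP is at box x=-22.5. Carrying on until the force shows the end stop.

```bash

python3 -m handwheel '[[0,0.002,0,0,0,0,0],[0,0.002,0,0,0,0,0],[0,0,0,0,0,0,0]]' 
python3 -m handwheel '[[0,0.002,0,0,0,0,0],[0,0,0,0,0,0,0]]' 
python3 -m handwheel '[[0,0.001,0,0,0,0,0],[0,0,0,0,0,0,0]]' 
python3 -m handwheel '[[0,0.001,0,0,0,0,0],[0,0,0,0,0,0,0]]' 
python3 -c "
from h import *
o=arm.get_obs();print('tcp box',np.round(toB(o['tool_pos'])*1000,1),o['wrist_force'])"
```

```text
clock: 8.98
tool_pos: [0.5676, 0.14, 0.0902]
orientation: [2.393, 2.036, 0.0]
wrist_force: [-1.0, -0.4, 0.5]
opening: 0.002
clock: 9.15
tool_pos: [0.5693, 0.1397, 0.0902]
orientation: [-2.393, -2.035, 0.001]
wrist_force: [-1.8, 0.3, 1.4]
opening: 0.008
clock: 9.32
tool_pos: [0.5702, 0.1396, 0.0902]
orientation: [-2.393, -2.036, 0.0]
wrist_force: [-2.3, 0.4, 2.7]
opening: 0.008
clock: 9.48
tool_pos: [0.5714, 0.1394, 0.0903]
orientation: [2.393, 2.036, 0.0]
wrist_force: [-2.3, 0.5, 2.2]
opening: 0.008
tcp box [-14.9  81.1  90.3] [-2.28021002  0.50343648  2.18896103]
```

```bash

python3 -m handwheel '[[0,0.001,0,0,0,0,0],[0,0,0,0,0,0,0]]' 
python3 -m handwheel '[[0,0.001,0,0,0,0,0],[0,0,0,0,0,0,0]]' 
python3 -m handwheel '[[0,0.001,0,0,0,0,0],[0,0,0,0,0,0,0]]' 
python3 -c "
from h import *
o=arm.get_obs();print('tcp box',np.round(toB(o['tool_pos'])*1000,1),o['wrist_force'])"
```

```text
clock: 9.65
tool_pos: [0.5725, 0.1393, 0.0903]
orientation: [2.393, 2.035, 0.0]
wrist_force: [-2.3, 0.3, 2.4]
opening: 0.008
clock: 9.82
tool_pos: [0.5735, 0.1391, 0.0903]
orientation: [2.393, 2.035, 0.0]
wrist_force: [-1.9, -0.0, 2.6]
opening: 0.004
clock: 9.98
tool_pos: [0.5745, 0.1389, 0.0903]
orientation: [2.393, 2.035, 0.0]
wrist_force: [-1.5, -0.1, 2.9]
opening: 0.006
tcp box [-11.8  81.1  90.3] [-1.49476921 -0.05504632  2.86597528]
```

```bash

python3 -m handwheel '[[0,0.001,0,0,0,0,0],[0,0,0,0,0,0,0]]' 
python3 -m handwheel '[[0,0.001,0,0,0,0,0],[0,0,0,0,0,0,0]]' 
python3 -m handwheel '[[0,0.001,0,0,0,0,0],[0,0,0,0,0,0,0]]' 
python3 - <<'E'
from h import *
o=arm.get_obs();print("tcp box",np.round(toB(o["tool_pos"])*1000,1),o["wrist_force"])
s=cams.camera("side");w=cams.camera("wrist")
cv2.imwrite("pics/s9.png",np.hstack([cv2.resize(s["pixels"][290:350,220:280],(360,360)),cv2.resize(w["pixels"][180:380,220:420],(360,360))]))
E
```

```text
clock: 10.15
tool_pos: [0.5754, 0.1388, 0.0902]
orientation: [2.393, 2.035, 0.0]
wrist_force: [-1.3, -0.1, 1.9]
opening: 0.007
clock: 10.32
tool_pos: [0.5758, 0.1387, 0.09]
orientation: [-2.392, -2.035, 0.001]
wrist_force: [-3.5, 1.6, 3.7]
opening: 0.007
clock: 10.48
tool_pos: [0.576, 0.1386, 0.09]
orientation: [-2.392, -2.034, 0.003]
wrist_force: [-5.3, 2.1, 5.5]
opening: 0.006
tcp box [-10.2  81.   90. ] [-5.32110935  2.12710484  5.49179081]
```

View pics/s9.png

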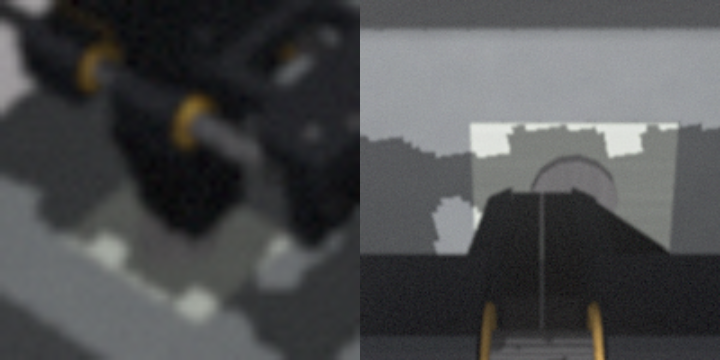

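The force now rises while the TCP stands still, so this is the end stop (fingertip tapered, hence later than reckoned). One more mm, then draw back.

```bash

python3 -m handwheel '[[0,0.001,0,0,0,0,0],[0,0,0,0,0,0,0]]' 
python3 -m handwheel '[[0,-0.015,0,0,0,0,0],[0,-0.025,0,0,0,0,0],[0,-0.02,-0.02,0,0,0,0],[0,0,-0.04,0,0,0,0],[0,0,-0.04,0,0,0,0]]' 
python3 -m handwheel '[[-0.005,-0.04,0,0,0,0,0],[-0.01,-0.038,-0.01,0,0,0,0],[-0.01,-0.03,-0.02,0,0,0,0],[0,0,0,0,0,0,0]]' 
python3 - <<'E'
from h import *
s=cams.camera("side");t=cams.camera("top")
f=lambda im,a,b,c,d:cv2.resize(im["pixels"][a:b,c:d],(390,390))
cv2.imwrite("pics/st10.png",np.hstack([f(t,160,300,165,305),f(s,240,380,200,340)]))
for n,q in(("t",t),("s",s)):
  r=cams.trace(q,"toggle_tip")[:2];print(n,[(round(d["score"],2),d["box"]) for d in r],"pivot, tip on, off",[np.round(proj(q,B(*v)),1) for v in((0,.08,.075),(.016,.08,.108),(-.016,.08,.108))])
  print(n,"cap",[np.round(d["box"],1) for d in cams.trace(q,"cap_mid")[:1]],"exp",np.round(proj(q,B(-.025,-.045,.092)),1))
  for k in("spacer","core_center","ball_center"):print(k,[np.round(d["box"],1) for d in cams.spot_in(q,k)[:1]])
E
```

```text
clock: 10.75
tool_pos: [0.5762, 0.1386, 0.0899]
orientation: [-2.391, -2.033, 0.005]
wrist_force: [-7.5, 1.6, 6.0]
opening: 0.004
clock: 11.17
tool_pos: [0.5163, 0.1475, 0.1887]
orientation: [-2.391, -2.035, 0.007]
wrist_force: [2.1, 0.5, 0.3]
opening: 0.004
clock: 11.5
tool_pos: [0.4061, 0.1404, 0.2234]
orientation: [2.39, 2.035, 0.007]
wrist_force: [0.5, 0.3, 0.6]
opening: 0.006
t [(0.52, [199.2, 210.7, 6.0, 15.3])] pivot, tip on, off [array([203.7, 223. ]), array([200.9, 213.5]), array([198.4, 229.6])]
t cap [array([259. , 241. ,   9.6,   8.5])] exp [261.9 243.4]
spacer [array([266.3, 194.1,  23.3,  25. ])]
core_center [array([315.9, 245.9,  28.2,  28.8])]
ball_center [array([130. , 193.8,  36.6,  34.6])]
s [(0.49, [199.3, 264.3, 153.5, 124.2])] pivot, tip on, off [array([248.7, 327.4]), array([241. , 311.8]), array([253.3, 319.2])]
s cap [array([296.4, 282.3,   9.1,  18.4])] exp [299.3 290.6]
spacer [array([294.5, 281.4,  12.5,  19.9])]
core_center [array([375. , 193.3,  65.8,  26.8])]
ball_center [array([176.2, 362.8,  41.3,  38.5])]
```

View pics/st10.png

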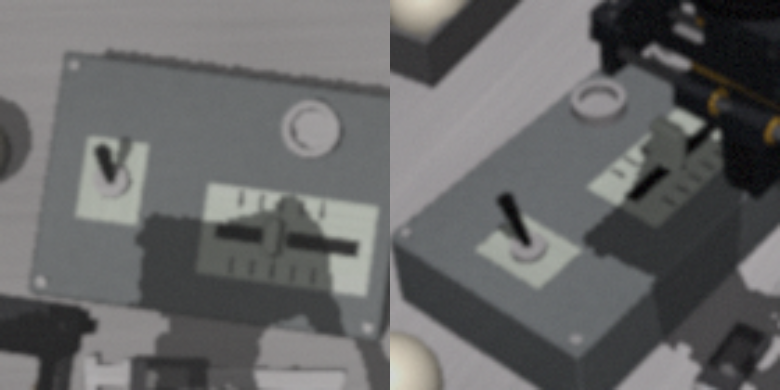

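The toggle now leans away, the cap sits at the third tick and the spacer is in place. I'll fit the toggle angle by silhouette to make sure it is fully over.

```bash
python3 - <<'E'
from h import *
from scipy.optimize import minimize
for n,pc in(("side",(248.7,327.4)),("top",(203.7,223))):
    p=cams.camera(n);g=p["pixels"].max(2).astype(int)
    x0,y0=int(pc[0])-22,int(pc[1])-28;roi=(g[y0:y0+36,x0:x0+44]<50).astype(np.uint8)
    k,l,st,_=cv2.connectedComponentsWithStats(roi);i=1+np.argmax(st[1:,4]);m=(l==i)
    print(n,"comp",st[i])
    a=np.linspace(0,2*np.pi,24)
    def sil(q,dx,dy):
        an=q-.45;ax=np.array([np.sin(an),0,np.cos(an)]);e=np.array([np.cos(an),0,-np.sin(an)]);pts=[]
        for L in np.linspace(.006,.043,6):
            r=.0055 if L<.042 else .004
            for t in a:pts.append(proj(p,B(*(np.array([0,.08,.075])+ax*L+r*(np.cos(t)*e+np.array([0,np.sin(t),0]))))))
        h=cv2.convexHull(((np.array(pts)-[x0-dx,y0-dy])*16).astype(np.int32))
        im=np.zeros((36,44),np.uint8);cv2.fillConvexPoly(im,h,1,shift=4);return im>0
    r=[]
    for q in np.arange(.5,1.1,.05):
        r.append(max(((sil(q,dx,dy)&m).sum()/(sil(q,dx,dy)|m).sum(),dx,dy) for dx in np.arange(-2,2.1,.5) for dy in np.arange(-2,2.1,.5)))
        print(round(q,2),np.round(r[-1],2))
E
```

```text
side comp [13 11 11 18 70]
0.5 [ 0.44 -2.    0.  ]
0.55 [ 0.48 -2.    0.5 ]
0.6 [ 0.52 -2.    0.5 ]
0.65 [ 0.54 -2.    1.  ]
0.7 [ 0.55 -1.5   1.  ]
0.75 [ 0.55 -1.    1.  ]
0.8 [0.55 0.   1.  ]
0.85 [0.53 0.5  1.5 ]
0.9 [0.55 1.5  1.5 ]
0.95 [0.53 1.5  1.5 ]
1.0 [0.53 1.5  1.5 ]
1.05 [0.52 2.   1.5 ]
1.1 [0.51 2.   1.  ]
top comp [20 18  4 11 24]
0.5 [ 0.27  2.   -2.  ]
0.55 [ 0.31  2.   -2.  ]
0.6 [ 0.34  1.5  -1.5 ]
0.65 [ 0.36  1.5  -1.5 ]
0.7 [ 0.33  1.5  -1.  ]
0.75 [0.31 2.   0.  ]
0.8 [0.31 2.   1.  ]
0.85 [0.28 2.   1.5 ]
0.9 [0.28 1.5  1.5 ]
0.95 [0.26 2.   1.5 ]
1.0 [0.25 2.   2.  ]
1.05 [0.24 2.   2.  ]
1.1 [0.23 1.5  1.5 ]
```

The silhouette fit is too coarse to decide. I'll confirm with a second push higher up the bat, where the full-on stop should come near TCP x≈-5 mm.

```bash

python3 -m handwheel '[[0.01,0.03,0.02,0,0,0,0],[0.01,0.038,0.01,0,0,0,0],[0.005,0.04,0,0,0,0,0],[0,0,0.035,0,0,0,0],[0,0,0,0,0,0,0]]' 
python3 -c "
from h import *
o=arm.get_obs();print('tcp box',np.round(toB(o['tool_pos'])*1000,1));move_to(B(-.03,.08,.100),np.pi/2+th)"
```

```text
clock: 12.62
tool_pos: [0.518, 0.1471, 0.1503]
orientation: [-2.391, -2.033, 0.01]
wrist_force: [-1.6, -0.9, -1.8]
opening: 0.009
tcp box [-68.9  80.  150.3]
tcp [0.518  0.1471 0.1503] F [-1.6 -0.9 -1.8] tool shift mm [ 0.1 39.2 50.1]
tool turn [-0.0067  0.0029  0.0002]
```

```bash

python3 -m handwheel '[[0,0,0.025,0,0,0,0],[0,0,0.025,0,0,0,0],[0,0.02,0,0,0,0,0],[0,0.02,0,0,0,0,0],[0,0,0,0,0,0,0]]' 
python3 -m handwheel '[[0,0.006,0,0,0,0,0],[0,0.006,0,0,0,0,0],[0,0.003,0,0,0,0,0],[0,0.003,0,0,0,0,0],[0,0.0,0,0,0,0,0]]' 
python3 -m handwheel '[[0,0.002,0,0,0,0,0],[0,0.0,0,0,0,0,0]]' 
python3 -m handwheel '[[0,0.002,0,0,0,0,0],[0,0.0,0,0,0,0,0]]' 
python3 -m handwheel '[[0,0.002,0,0,0,0,0],[0,0.0,0,0,0,0,0]]' 
python3 -c "
from h import *
o=arm.get_obs();print('tcp box',np.round(toB(o['tool_pos'])*1000,1),o['wrist_force'])"
```

```text
clock: 13.03
tool_pos: [0.5608, 0.1413, 0.1058]
orientation: [2.392, 2.034, 0.002]
wrist_force: [0.8, -0.4, 1.2]
opening: 0.004
clock: 13.45
tool_pos: [0.5765, 0.1387, 0.1057]
orientation: [2.393, 2.035, 0.001]
wrist_force: [0.3, 0.3, 0.8]
opening: 0.006
clock: 13.62
tool_pos: [0.5782, 0.1383, 0.1053]
orientation: [2.393, 2.036, 0.0]
wrist_force: [-0.4, 0.5, 0.1]
opening: 0.007
clock: 13.78
tool_pos: [0.5803, 0.138, 0.1052]
orientation: [2.393, 2.036, 0.0]
wrist_force: [0.8, -0.2, 0.1]
opening: 0.004
clock: 13.95
tool_pos: [0.5823, 0.1376, 0.1052]
orientation: [2.393, 2.036, -0.0]
wrist_force: [0.3, -0.1, 0.9]
opening: 0.003
tcp box [ -3.9  81.  105.2] [ 0.25192765 -0.08621064  0.85540398]
```

```bash

python3 -m handwheel '[[0,0.001,0,0,0,0,0],[0,0.0,0,0,0,0,0]]' 
python3 -m handwheel '[[0,0.001,0,0,0,0,0],[0,0.0,0,0,0,0,0]]' 
python3 -m handwheel '[[0,0.001,0,0,0,0,0],[0,0.0,0,0,0,0,0]]' 
python3 -m handwheel '[[0,0.001,0,0,0,0,0],[0,0.0,0,0,0,0,0]]' 
python3 -c "
from h import *
o=arm.get_obs();print('tcp box',np.round(toB(o['tool_pos'])*1000,1),o['wrist_force'])"
```

```text
clock: 14.12
tool_pos: [0.5826, 0.1375, 0.105]
orientation: [-2.392, -2.035, 0.002]
wrist_force: [-1.4, -0.7, 1.7]
opening: 0.006
clock: 14.28
tool_pos: [0.583, 0.1375, 0.1049]
orientation: [-2.392, -2.034, 0.003]
wrist_force: [-4.7, 1.7, 1.9]
opening: 0.004
clock: 14.45
tool_pos: [0.5832, 0.1374, 0.1048]
orientation: [-2.391, -2.034, 0.005]
wrist_force: [-7.2, 0.9, 3.6]
opening: 0.012
clock: 14.62
tool_pos: [0.5834, 0.1374, 0.1047]
orientation: [-2.39, -2.033, 0.007]
wrist_force: [-8.6, 1.5, 4.3]
opening: 0.008
tcp box [ -2.7  81.  104.7] [-8.60445086  1.47461512  4.31813489]
```

The stop came at x=-2.7 against a predicted -2.9, at 8.6 N, far above the moving force. The toggle is fully on. Drawing back, with a last look.

```bash

python3 -m handwheel '[[0,-0.015,0,0,0,0,0],[0,-0.03,0,0,0,0,0],[0,-0.02,-0.02,0,0,0,0],[0,0,-0.04,0,0,0,0],[0,0,-0.03,0,0,0,0]]' 
python3 -m handwheel '[[0,-0.04,0,0,0,0,0],[0,-0.038,-0.01,0,0,0,0],[0,-0.02,-0.03,0,0,0,0],[0,0,0,0,0,0,0],[0,0,0,0,0,0,0]]' 
python3 - <<'E'
from h import *
s=cams.camera("side");t=cams.camera("top")
f=lambda im,a,b,c,d:cv2.resize(im["pixels"][a:b,c:d],(390,390))
cv2.imwrite("pics/st11.png",np.hstack([f(t,150,310,165,325),f(s,240,380,200,340)]))
print(arm.get_obs()["wrist_force"],arm.get_obs()["tool_pos"])
E
```

```text
clock: 15.03
tool_pos: [0.5207, 0.1474, 0.1959]
orientation: [2.392, 2.037, -0.001]
wrist_force: [1.4, -0.9, 1.1]
opening: 0.008
clock: 15.45
tool_pos: [0.4264, 0.1638, 0.2376]
orientation: [2.389, 2.035, 0.01]
wrist_force: [1.3, -0.2, -0.5]
opening: 0.008
[-0.19780468 -0.46402706  0.17624906] [0.42600579 0.16316044 0.23533005]
```

View pics/st11.png

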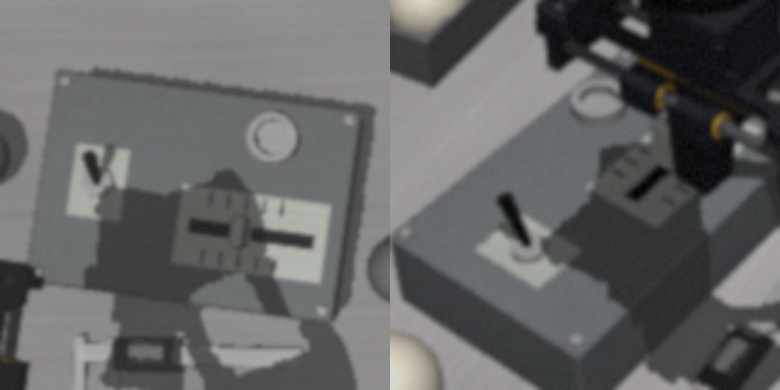

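The toggle leans away at (93,165) and the cap is at the middle notch at (238,232). The spacer and caliper are in place, and the robot is clear. Handing in.

```bash
python3 -c "
from bench import arm
print(arm.sign_off())"
```

```text
the job is handed in; nothing more can be done
None
```

The slide lever is in the third notch and the toggle is fully on. I drew the arm back clear of everything and handed the job in at about 15.5 s, well under the 58 s limit. No verdict is reported.

- **Lever:** I pushed it with closed fingertips from about 7.5 mm of travel, past the first notch into the second, then on to the third. The wrist picture put the cap about 6 mm (half its thickness) beyond tick 3. The cap detector read 46–48 mm against the 45 mm notch, a little high as it had been all along. The last top picture shows the cap still at the middle tick.
- **Toggle:** I pushed it from the robot's side until it met its end stop at about 7.5 N. A second push higher up the bat stopped at x = -2.7 mm, where I had predicted -2.9 mm, at 8.6 N. The last pictures show it leaning away from the robot.
- **Checks that failed or disagreed:**
  - A silhouette fit of the toggle angle was too coarse to decide anything, so "fully on" rests on the two end stops.
  - The first stop came about 6 mm later than I had worked out, probably because the fingertips taper.
  - In the last side view some detections were wrong (core ball, spacer), because the arm was in the way.
- **Loose things:** The spacer, ball and core ball measured within detector noise of their starting positions in the top view after the first toggle push. The caliper looked undisturbed in the last picture. I did not recheck the die cup or wrench, but the arm never went near them at low height. The cap's lift was not measured. It was only pushed sideways and looked seated.

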